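# Empty the wax pan into the tray and stand it on the hotplate

### The job

The little melting pan still has five bars of beeswax in it. Lift it with the bars inside, tip it well over above the white enamel tray until every bar has slid out and lies in the tray, then stand the empty pan upright with its whole base on the hotplate's round plate. Set it down rather than dropping it, and leave the other things on the bench where they are.

Things in the scene. Friction and masses are not known exactly. Their poses are not given: they have to be found in the camera images.
- pan: Round aluminium pan, loose, 0.22-0.37 kg empty, holding five wax bars. Base 92 mm, open mouth 128 mm across, 70 mm high; 3 mm walls flare out 14 degrees, inner floor 4 mm up. Straight handle on its -x side, at first roughly towards the robot, rising 12 degrees outward in the pan's x-z plane: round wood 21 mm thick, 90 to 164 mm from the axis. Origin: centre of the underside, z up.
- pan_grip (a point): Point on the centre line of the pan's wooden handle, about the middle of the wood: 120 mm from the pan's axis towards its -x, 71 mm above its underside. The free space under the handle is open; the wood is 21 mm thick. Axes as the pan.
- pan_mouth (a point): Centre of the pan's open mouth, level with the rim, 70 mm above the underside. Axes as the pan.
- tray: White enamelled steel tray with a dark rim, fixed to the bench, open on top: 190 mm (its x) by 260 mm (its y) outside, 45 mm high, walls and floor 4 mm. It lies to the left or to the right of the pan. Origin: centre of the underside, z up.
- hotplate: Single electric hotplate, switched off and cold, fixed: white housing 220 x 220 mm, 67 mm high, black knob on its -x front, with a round dark iron plate 155 mm in diameter in the middle of its top. It stands on the other side of the pan from the tray. Origin: centre of the underside, z up.
- plate_top (a point): Centre of the top face of the hotplate's round iron plate, 80 mm above the bench. Axes as the hotplate.
- bar1: Solid bar of beeswax, loose, 58 x 24 x 16 mm (x, y, z), 22 g, all five alike; starts inside the pan (bottom layer). Wax slides on the pan wall only when the wall slopes 23 to 34 degrees down, so the pan must go well past level. Origin: its middle.
- bar2: Solid bar of beeswax, loose, 58 x 24 x 16 mm (x, y, z), 22 g, all five alike; starts inside the pan (bottom layer). Wax slides on the pan wall only when the wall slopes 23 to 34 degrees down, so the pan must go well past level. Origin: its middle.
- bar3: Solid bar of beeswax, loose, 58 x 24 x 16 mm (x, y, z), 22 g, all five alike; starts inside the pan (second layer). Wax slides on the pan wall only when the wall slopes 23 to 34 degrees down, so the pan must go well past level. Origin: its middle.
- bar4: Solid bar of beeswax, loose, 58 x 24 x 16 mm (x, y, z), 22 g, all five alike; starts inside the pan (second layer). Wax slides on the pan wall only when the wall slopes 23 to 34 degrees down, so the pan must go well past level. Origin: its middle.
- bar5: Solid bar of beeswax, loose, 58 x 24 x 16 mm (x, y, z), 22 g, all five alike; starts inside the pan (on top). Wax slides on the pan wall only when the wall slopes 23 to 34 degrees down, so the pan must go well past level. Origin: its middle.
- tape_roll: Roll of masking tape lying flat, 100 mm across, 25 mm high. Origin: centre of the underside, z up. Bystander: leave it where it stands.
- paint_jar: Small closed paint jar, 58 mm across, 75 mm high. Origin: centre of the underside, z up. Bystander: leave it where it stands.
- medium_bottle: White closed bottle, 68 mm across, 190 mm high. Origin: centre of the underside, z up. Bystander: leave it where it stands.
- solvent_tin: Rectangular steel solvent tin, 65 x 105 mm, 185 mm high with cap and handle. Origin: centre of the underside, z up. Bystander: leave it where it stands.
- paint_tube: Aluminium paint tube lying on the bench, 150 mm long (its x), 36 mm wide, 33 mm high. Origin: centre of the underside, z up. Bystander: leave it where it stands.
- brush_pot: White plastic cup with four paint brushes in it, 80 mm across, 245 mm high with the brushes. Origin: centre of the underside, z up. Bystander: leave it where it stands.
- teapot: Brown glazed teapot, body 116 mm across, 120 mm high, spout to its +y and handle to its -y. Origin: centre of the underside, z up. Bystander: leave it where it stands.

How it is judged:
On the way, in this order (a step that is already met when the one before it is completed fails the run):
1. the pan is lifted clear of the bench with all five bars still in it (height (world z) of pan above 0.02 m and angle between pan's own z axis and vertical below 0.8 rad and distance between each of bar1, bar2, bar3, bar4, bar5 and pan below 0.075 m), for 0.1 s.
2. the pan is tipped past level with its mouth over the tray (angle between pan's own z axis and vertical above 1.5 rad and horizontal distance between pan_mouth and tray below 0.15 m and z of pan_mouth in the frame of tray above 0.045 m), for 0.1 s.
At the end, for the whole second after the job is handed in: All five bars at rest inside the tray (middles within 92 x 127 mm of its centre, under 65 mm up); the empty pan still and upright (3 degrees) on the hotplate: centre within 32 mm of the round plate's centre, underside on the plate (5 mm) (x of bar1 in the frame of tray between -0.092 and 0.092 m and y of bar1 in the frame of tray between -0.127 and 0.127 m and z of each of bar1, bar2, bar3, bar4, bar5 in the frame of tray below 0.065 m and linear speed of each of bar1, bar2, bar3, bar4, bar5 below 0.03 m/s and x of bar2 in the frame of tray between -0.092 and 0.092 m and y of bar2 in the frame of tray between -0.127 and 0.127 m and x of bar3 in the frame of tray between -0.092 and 0.092 m and y of bar3 in the frame of tray between -0.127 and 0.127 m and x of bar4 in the frame of tray between -0.092 and 0.092 m and y of bar4 in the frame of tray between -0.127 and 0.127 m and x of bar5 in the frame of tray between -0.092 and 0.092 m and y of bar5 in the frame of tray between -0.127 and 0.127 m and horizontal distance between pan and plate_top below 0.032 m and z of pan in the frame of plate_top between -0.005 and 0.005 m and angle between pan's own z axis and vertical below 0.06 rad and linear speed of pan below 0.02 m/s); the robot touches nothing.
It fails at once if the pan falls or is thrown: it moves faster than 0.4 m/s while the fingers do not hold it (linear speed of pan above 0.4 m/s and contact force between the fingers and pan below 0.2 N).
It fails at once if a bystander is moved more than 30 mm or knocked over (distance of any of tape_roll, paint_jar, medium_bottle, solvent_tin, paint_tube, brush_pot, teapot from where it was at the start of the episode above 0.03 m or angle between any of tape_roll, paint_jar, medium_bottle, solvent_tin, paint_tube, brush_pot, teapot's own z axis and vertical above 0.5 rad).
It also fails if it takes over 51 s, if anything falls off the work surface, if the arm or the gripper's body presses on something with over 40 N, if the wrist force passes 120 N, or if a joint passes its speed limit or range.

### The arm

A 6-joint arm with a two-finger parallel gripper is mounted at the origin on the work surface. World frame = base frame: x ahead of the robot, y to its left, z up, the work surface at z = 0. Lengths are in m, angles in rad, forces in N, time in s.
With the tool pointing down it reaches from about 0.375 to 0.9 m from the base axis. Payload 3.1 kg.
Tool frame: the origin (TCP) lies midway between the tips of the shut fingers; the grasp point (between the pads) lies 19 mm behind it (manip.pinch_z is the distance from the TCP to the grasp point, in m); z points along the fingers, y is the line along which they close (so a half turn about z gives the same grasp; the last joint's range is limited). The gripper opens to 85 mm and grips with 20 to 120 N. Pads are 22 mm wide; open, the fingers measure 114 mm over their backs; the gripper's body (76 mm by 85 mm) begins 54 mm behind the grasp point. The pads swing forward as they close: fully open they stand 13 mm farther back than shut.
Start: joints at [-1.339, 0.527, 1.433, -0, 1.181, -0.178], TCP at [0.25, -0.573, 0.231] pointing down, gripper open.
Joint ranges: [-3.08, 3.08], [-0.75, 2.2], [0.22, 2.44], [-1.43, 4.57], [0, 2.65], [-2.85, 2.85]. Speed limits (rad/s): [2.79, 2.79, 3.14, 3.14, 3.14, 3.14].

### API

Orientations are given as a unit quaternion [x, y, z, w].
In Python, from station import manip, viewer, ticket gives the robot as it stands.
- The arm moves only by the shell command python3 -m creep 'ROWS' [FORCE]. ROWS is JSON, a list of rows, each an object with "slide": the shift along the tool's x, y, z in cm, a list of three; "angular": the turn, a rotation vector about the tool's x, y, z in rad, a list of three; "claw": the opening, from -1 (shut) to 1 (fully open). A call has 1 to 10 rows; each row shifts and turns the commanded pose from where the row before left it, along the tool's axes as they then stand; what a row does not reach is not made up. A row lasts 1/12 s, in which the tool goes at most 41.7 mm and 7.16 degrees, less where a joint would pass 70% of its speed; a pose out of reach is approached as far as the arm can. A call with a gripper value outside its range is refused whole. The fingers move at their own pace and stop on an object; FORCE is the grip in N (left out, the last holds). Time passes only in rows, so rows that do not move let the fingers close. It gives the time, the measured TCP pose, the force, the opening and the grip force at its end, in the units of the state.
- manip.sense(): the state, without advancing time (a new reading comes with each control period).
- viewer.snapshot(name): name is "scene" or "top" or "wrist"; returns the picture (384x512x3 uint8, blue, green, red); there is no depth.
- viewer.calibration(name): a dict with "fov_y" (degrees; the focal length in pixels is half the picture's height over the tangent of half this angle, whatever the lens; pixels are square), "cx", "cy" (the principal point, pixels), "k1" (the pictures are not rectified: a ray, as slopes to the right and down, at radius r is drawn at 1 + k1 r^2 times it, then the intrinsics apply), "T" (4x4, takes a point from camera to world coordinates); the wrist camera has in their place "tool_from_camera" (4x4, takes a point from camera to tool coordinates, whose origin is the TCP and whose axes are the flange's). Camera axes: x right, y up, looking along -z (the intrinsics and any distortion apply to the point x, -y, -z); pixel columns grow to the right and rows downward; lengths in m; the calibration is good to about 2 mm. A picture is of the moment at which its call begins: read the wrist's pose just before it. calibration takes no time and is no camera call.
- ticket.sign_off(): hands the job in; it is judged then, once.
The state is a dict: "t": time; "q": joint angles; "qd": joint speeds; "tau": joint torques, N m; "tcp_pos": TCP position; "tool_rot": TCP orientation; "force": force on the tool from outside, world axes, zero at the start; "ft_torque": the same for the moment, N m; "finger_gap": opening from 0.0 (shut) to 1.0 (fully open); "gripper_force": force on a finger pad.
Only numpy, scipy, OpenCV 4.12 (cv2) and the standard library are available. Lean on these libraries where they do the work, as an engineer would, in place of code of your own. Each camera call takes 0.05 s, during which the arm holds its last target. There are 200 camera calls.

## Working session

There is one attempt and no reset: what is moved stays moved. The work goes in short steps, Python scripts to look and compute and a shell command to move; the robot and the scene stay as the last step left them, time stands still between calls to the robot, and variables do not carry over. Pictures are saved under pics/ and viewed, at most 10 in all, crops included, and the job is handed in when it is done.

```bash
ls; mkdir -p pics; python3 - <<'E'
from station import manip, viewer
import cv2
for n in ("scene","top"):
    cv2.imwrite(f"pics/{n}0.png", viewer.snapshot(n)); print(n, viewer.calibration(n))
print(viewer.calibration("wrist")); print(manip.sense(), manip.pinch_z)
E
```

```text
pics
scene {'fov_y': 51.68212979890593, 'cx': 252.02859447337121, 'cy': 193.33279855784372, 'k1': -0.02827552251305327, 'T': array([[ 0.75839789, -0.51670923,  0.39729612,  0.99556862],
       [ 0.65160778,  0.58656563, -0.48098656, -0.52298904],
       [ 0.01548995,  0.62366044,  0.78154189,  0.92476714],
       [ 0.        ,  0.        ,  0.        ,  1.        ]])}
top {'fov_y': 43.488025075455475, 'cx': 251.6341471497036, 'cy': 188.50998525320392, 'k1': -0.16447025672757448, 'T': array([[ 0.02049062,  0.99359194, -0.11115388,  0.436531  ],
       [-0.99967332,  0.02206   ,  0.0129075 ,  0.00623764],
       [ 0.01527685,  0.11085308,  0.99371938,  1.0878411 ],
       [ 0.        ,  0.        ,  0.        ,  1.        ]])}
{'fov_y': 63.7910986202572, 'cx': 254.11544621561907, 'cy': 189.64031663979824, 'k1': -0.07972083493273108, 'tool_from_camera': array([[ 8.48732717e-04,  9.55784863e-01,  2.94065597e-01,
         7.41316007e-02],
       [ 9.99999485e-01, -9.74822261e-04,  2.82209419e-04,
        -8.07422333e-04],
       [ 5.56393181e-04,  2.94065206e-01, -9.55785198e-01,
        -1.43342838e-01],
       [ 0.00000000e+00,  0.00000000e+00,  0.00000000e+00,
         1.00000000e+00]])}
{'t': 0.1, 'q': array([-1.33847924e+00,  5.28378415e-01,  1.43377132e+00, -3.21958370e-05,
        1.18138376e+00, -1.78532963e-01]), 'qd': array([-0.00067849, -0.00129427, -0.00288976, -0.0016198 , -0.00108265,
       -0.00210066]), 'tau': array([ 5.16048772e-05, -4.43302846e+01, -1.78586698e+01, -1.41409664e-04,
        3.94032351e-03, -1.64496180e-05]), 'tcp_pos': array([ 0.24946859, -0.57235758,  0.23042917]), 'tool_rot': array([ 9.78972664e-01,  2.03989168e-01, -4.09747796e-05, -9.69666835e-04]), 'force': array([-0.03686617, -0.35092907, -1.26420928]), 'ft_torque': array([ 0.00158185, -0.01096299, -0.02072014]), 'gripper_force': 0.0, 'finger_gap': 0.999817149707471} 0.0187
```

View pics/top0.png

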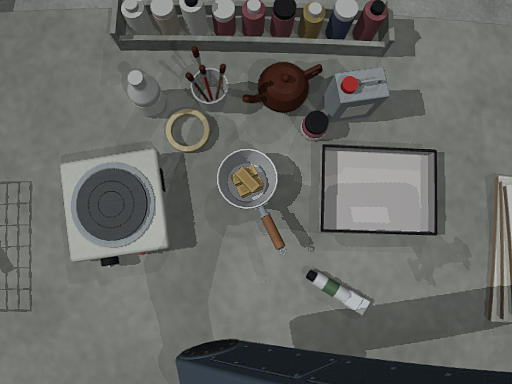

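View pics/scene0.png

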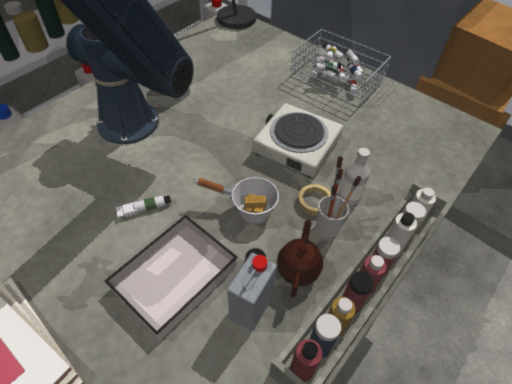

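The top view shows the pan mouth at about (247,179), with its handle running to (283,249). The tray is at (321–437, 146–234) and the hotplate's plate is near (112,204). I'll enlarge it to measure.

```bash
python3 - <<'E'
import cv2
a=cv2.imread("pics/top0.png")
L=cv2.resize(a[140:260,195:335],None,fx=4,fy=4,interpolation=cv2.INTER_CUBIC)
cv2.imwrite("pics/pan.png",L)
cv2.imwrite("pics/plate.png",cv2.resize(a[130:270,50:250],None,fx=4,fy=4,interpolation=cv2.INTER_CUBIC))
E
```

```text
(no output)
```

View pics/pan.png

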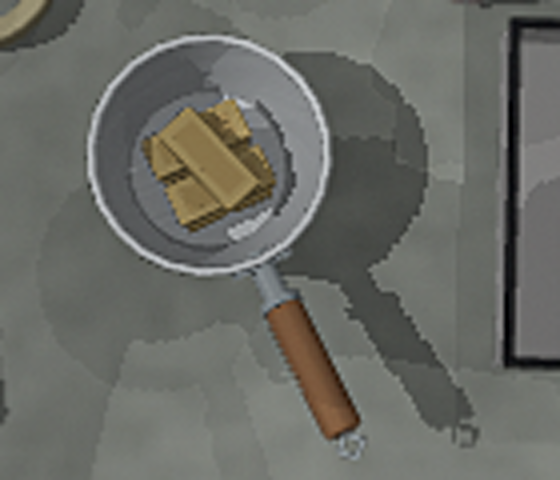

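View pics/plate.png

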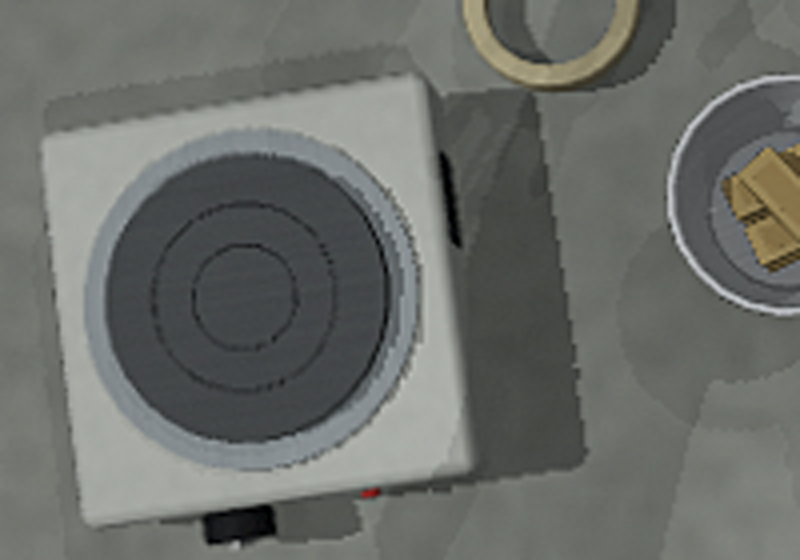

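The pan rim is centred at pixel (247.2,178.5), the wood runs from (265.2,215.8) to (280.8,247.5), and the iron plate's centre is at (111.6,204.4).

```bash
cat > h.py <<'E'
import numpy as np, cv2
from scipy.spatial.transform import Rotation as R
from station import manip, viewer
def px(name,uv,z,T=None):
    c=viewer.calibration(name); f=192/np.tan(np.radians(c["fov_y"]/2))
    K=np.array([[f,0,c["cx"]],[0,f,c["cy"]],[0,0,1]])
    if T is None: T=c["T"]
    p=cv2.undistortPoints(np.array([[uv]],float),K,np.array([c["k1"],0,0,0]))[0,0]
    d=T[:3,:3]@[p[0],-p[1],-1]; o=T[:3,3]
    return o+d*(z-o[2])/d[2]
E
python3 - <<'E'
from h import *
np.set_printoptions(precision=4,suppress=True)
P=px
m=P("top",(247.2,178.5),.07); print("mouth",m)
print("rim L,R,T,B",[P("top",p,.07)[:2] for p in [(217.3,179),(277.3,179),(247,149),(247,208)]])
a=P("top",(265.2,215.8),.068);b=P("top",(280.8,247.5),.082);print("wood",a,b)
for q in(a,b):
    d=q[:2]-m[:2];print(np.hypot(*d),np.degrees(np.arctan2(d[1],d[0])))
print("tray",[P("top",p,.045)[:2] for p in [(322,146),(437.5,148.5),(437,234.5),(321,232)]])
print("plate",P("top",(111.6,204.4),.08),[P("top",p,.08)[:2] for p in[(76.5,204),(147,204)]])
for n,p,z in [("tape",(187,131),.025),("tube",(312,275),.03),("tube2",(365,308),.03),("jar",(316,122),.075),("tin cap",(349,85),.185),("tin",(358,95),.17),("bottle",(137,78),.19),("teapot",(283,80),.1)]: print(n,P("top",p,z))
E
```

```text
mouth [0.5716 0.0029 0.07  ]
rim L,R,T,B [array([0.5692, 0.0666]), array([ 0.572 , -0.0614]), array([0.6356, 0.0047]), array([0.5086, 0.002 ])]
wood [ 0.493 -0.037  0.068] [ 0.4268 -0.0701  0.082 ]
0.08816161655602787 -153.1046196153862
0.16220075359339398 -153.25117476572038
tray [array([ 0.6515, -0.1614]), array([ 0.6542, -0.4285]), array([ 0.4592, -0.4228]), array([ 0.4614, -0.16  ])]
plate [0.5088 0.2893 0.08  ] [array([0.5077, 0.3666]), array([0.5115, 0.2131])]
tape [0.6829 0.1411 0.025 ]
tube [ 0.3673 -0.1435  0.03  ]
tube2 [ 0.2956 -0.2626  0.03  ]
jar [ 0.698  -0.1435  0.075 ]
tin cap [ 0.7469 -0.193   0.185 ]
tin [ 0.7319 -0.2143  0.17  ]
bottle [0.7495 0.2233 0.19  ]
teapot [ 0.7822 -0.0689  0.1   ]
```

```bash
python3 - <<'E'
from station import manip, viewer
print([a for a in dir(manip) if a[0]!='_'])
E
python3 -m creep '[{"slide":[0,-4,-2],"angular":[0,0,0],"claw":0.4},{"slide":[0,-4,0],"angular":[0.1,0,0],"claw":0.4},{"slide":[0,-4,0],"angular":[0.1,0,0],"claw":0.4},{"slide":[0,-4,0],"angular":[0.1,0,0],"claw":0.4},{"slide":[0,0,0],"angular":[0,0,0],"claw":0.4},{"slide":[0,0,0],"angular":[0,0,0],"claw":0.4}]' 120
python3 -c "
from station import manip;print(manip.sense())"
```

```text
['PlanningError', 'pinch_z', 'sense']
t: 0.6
tcp_pos: [0.1872, -0.4294, 0.2617]
tool_rot: [0.968, 0.202, -0.03, -0.146]
force: [-0.7, -0.9, 0.1]
finger_gap: 0.699
gripper_force: 0.0
{'t': 0.6, 'q': array([-1.36084594,  0.41407299,  1.58784131, -0.05920777,  1.43376346,
       -0.1839627 ]), 'qd': array([ 0.00069337,  0.01318588, -0.0375243 ,  0.00272569, -0.02710914,
       -0.00025004]), 'tau': array([ 1.05646122e-01, -3.76751447e+01, -1.54986995e+01, -2.14359532e-01,
        1.24928266e+00,  2.41039606e-04]), 'tcp_pos': array([ 0.18720643, -0.42938017,  0.26166785]), 'tool_rot': array([ 0.96803558,  0.20162459, -0.03031373, -0.1460675 ]), 'force': array([-0.66417932, -0.89244048,  0.05282348]), 'ft_torque': array([-0.16011496, -0.05943291, -0.04930923]), 'gripper_force': 0.0, 'finger_gap': 0.6992955833956814}
```

```bash
cat > k.py <<'E'
import numpy as np
from scipy.optimize import least_squares
from scipy.spatial.transform import Rotation as R
Rz=lambda a:R.from_euler('z',a); Ry=lambda a:R.from_euler('y',a)
def fk(q,p):
    d1,a1,a2,a3,d4,d6=p
    o=np.array([0,0,d1]); r=Rz(q[0]); o=o+r.apply([a1,0,0])
    r=r*Ry(q[1]); o=o+r.apply([0,0,a2]); r=r*Ry(q[2]); o=o+r.apply([a3,0,d4])
    r=r*Rz(q[3])*Ry(q[4]); o=o+r.apply([0,0,d6]); r=r*Rz(q[5]); return o,r
D=[([-1.33847924,.528378415,1.43377132,-3.2e-5,1.18138376,-.178532963],[.24946859,-.57235758,.23042917],[.978972664,.203989168,-4.1e-5,-.00096967]),
([-1.36084594,.41407299,1.58784131,-.05920777,1.43376346,-.1839627],[.18720643,-.42938017,.26166785],[.96803558,.20162459,-.03031373,-.1460675])]
def fit():
    f=lambda p:np.concatenate([fk(q,p)[0]-x for q,x,_ in D]+[1e-3*(np.array(p)-[.33,0,.45,0,.43,.3])])
    return least_squares(f,[.33,0,.45,0,.43,.3]).x
lo=np.array([-3.08,-.75,.22,-1.43,0,-2.85]);hi=np.array([3.08,2.2,2.44,4.57,2.65,2.85])
def ik(x,r,p,q0,n=8):
    def f(q):
        o,rr=fk(q,p); return np.concatenate([(o-x)*10,(rr.inv()*r).as_rotvec()*3])
    best=None; rng=np.random.default_rng(0)
    for i in range(n):
        s=np.clip(np.array(q0)+(rng.normal(0,.6,6) if i else 0),lo+.01,hi-.01)
        b=least_squares(f,s,bounds=(lo,hi)); c=b.cost+1e-3*np.sum((b.x-q0)**2)*.01
        if best is None or c<best[0]: best=(c,b.x,b.cost)
    return best[1],best[2]
E
cat > plan.py <<'E'
from k import *
PAN=np.array([.5716,.0029,0]); YAW=np.radians(26.8); PZ=.0187
def tool(pan,yaw,roll,tilt,gr=.120):
    """TCP pose gripping the handle; pan rolled by roll about its x, mouth to -y"""
    Rp=Rz(yaw)*R.from_euler('x',roll)
    s12,c12=np.sin(np.radians(12)),np.cos(np.radians(12))
    x=np.array([c12,0,-s12]); 
    z=np.array([0,-np.cos(tilt),0])+np.sin(tilt)*np.array([-s12,0,-c12])
    y=np.cross(z,x); M=R.from_matrix(np.array([x,y,z]).T)
    g=np.array([-gr,0,.071+(gr-.12)*np.tan(np.radians(12))])
    return np.array(pan)+Rp.apply(g+z*PZ), Rp*M, Rp
E
python3 - <<'E'
from plan import *
np.set_printoptions(precision=3,suppress=True)
p=fit();print(p)
for q,x,r in D:
    o,rr=fk(q,p);print(o-x,(rr.inv()*R.from_quat(r)).as_rotvec())
    print(rr.as_matrix()[:,0])
q=D[1][0]
for t in(25,35,45):
    x,r,_=tool(PAN,YAW,0,np.radians(t)); s=ik(x,r,p,q,20); print("grasp",t,x,s)
    x2=[.5088,.2893,.08]; x,r,_=tool(x2,YAW,0,np.radians(t)); print("place",x,ik(x,r,p,s[0],20))
    for yaw in(26.8,0,-25):
        qq=s[0]
        for roll in(0,50,90,115,125):
            x,r,Rp=tool([0,0,0],np.radians(yaw),np.radians(roll),np.radians(t)); m=Rp.apply([0,0,.07])
            x=x-m+[.556,-.26,.19]; qs=ik(x,r,p,qq,20); qq=qs[0]; print("  pour",yaw,roll,x,qs)
E
```

```text
[ 0.453 -4.059  3.947  3.802  4.469 -1.588]
[-0.108 -0.025 -0.   ] [ 0.    -0.     1.571]
[-0.399  0.917  0.002]
[-0. -0.  0.] [0.    0.    1.571]
[-0.382  0.876  0.295]
grasp 25 [ 0.471 -0.067  0.063] (array([-0.958,  0.525,  1.205, -0.683,  0.353,  2.094]), np.float64(3.205661609904331e-20))
place [0.408 0.219 0.143] (array([-0.88 ,  0.462,  1.278, -0.829,  0.398,  2.265]), np.float64(1.943265721323057e-19))
  pour 26.8 0 [ 0.455 -0.33   0.183] (array([-1.042,  0.539,  1.153, -0.442,  0.34 ,  1.825]), np.float64(7.811683197259539e-29))
  pour 26.8 50 [ 0.45  -0.32   0.173] (array([-0.974,  0.569,  1.36 , -0.149,  0.96 ,  1.591]), np.float64(2.3271451034438832e-20))
  pour 26.8 90 [ 0.444 -0.309  0.173] (array([-1.681,  0.387,  1.637, -0.307,  1.442,  0.873]), np.float64(2.233223406374606e-22))
  pour 26.8 115 [ 0.441 -0.303  0.177] (array([-1.262,  0.153,  1.803, -0.232,  2.023,  1.172]), np.float64(2.946657511404695e-20))
  pour 26.8 125 [ 0.441 -0.301  0.18 ] (array([-1.234,  0.03 ,  1.863, -0.261,  2.261,  1.144]), np.float64(1.6433126150214447e-19))
  pour 0 0 [ 0.434 -0.277  0
[... 4957 characters left out ...]
.65 ,  0.762]), np.float64(0.011832230838268178))
  pour -25 0 [ 0.439 -0.22   0.178] (array([-1.784,  0.502,  1.332, -0.543,  0.619,  2.041]), np.float64(9.871315607150164e-21))
  pour -25 50 [ 0.445 -0.208  0.172] (array([-3.08 ,  0.418,  1.639, -0.176,  0.997,  0.433]), np.float64(0.0005644248562518244))
  pour -25 90 [ 0.45  -0.197  0.177] (array([-2.235,  0.113,  1.888, -0.318,  1.862,  1.157]), np.float64(8.281047583347388e-21))
  pour -25 115 [ 0.452 -0.193  0.183] (array([-2.179, -0.272,  2.046, -0.527,  2.496,  0.923]), np.float64(2.6316419876428582e-20))
  pour -25 125 [ 0.452 -0.192  0.186] (array([-2.171, -0.378,  2.074, -0.701,  2.65 ,  0.729]), np.float64(0.020629613080780995))
```

```bash
Z='import json;from station import manip;s=manip.sense();open("d.txt","a").write(json.dumps([list(s[k]) for k in("q","tcp_pos","tool_rot")])+"\n")'
python3 -m creep '[{"slide":[3,-1,-1],"angular":[-0.12,0,0],"claw":0.4},{"slide":[3,-1,-1],"angular":[-0.12,0,0],"claw":0.4},{"slide":[3,-1,-1],"angular":[-0.12,0,0],"claw":0.4},{"slide":[3,-1,0],"angular":[-0.12,0,0],"claw":0.4},{"slide":[0,0,0],"angular":[0,0,0],"claw":0.4},{"slide":[0,0,0],"angular":[0,0,0],"claw":0.4}]'
python3 -c "$Z"
python3 -m creep '[{"slide":[3,-2,0],"angular":[-0.12,0,0],"claw":0.4},{"slide":[3,-2,0],"angular":[-0.12,0,0],"claw":0.4},{"slide":[3,-2,0],"angular":[-0.12,0,0],"claw":0.4},{"slide":[0,0,0],"angular":[0,0,0],"claw":0.4},{"slide":[0,0,0],"angular":[0,0,0],"claw":0.4}]'
python3 -c "$Z"
python3 - <<'E'
s=open('k.py').read()
s=s.replace("d1,a1,a2,a3,d4,d6=p","d1,a1,a2,a3,d4,d6,b=p").replace("r.apply([a1,0,0])","r.apply([a1,b,0])").replace("r=r*Rz(q[5]);","r=r*Rz(q[5]+np.pi/2);")
s=s.replace("def fit","import json\nD+=[json.loads(l) for l in open('d.txt')]\ndef fit").replace("[.33,0,.45,0,.43,.3]","[.33,0,.45,0,.43,.3,.11]").replace("1e-3*(np","1e-5*(np")
open('k.py','w').write(s)
E
python3 - <<'E'
from plan import *
np.set_printoptions(precision=4,suppress=True)
p=fit();print(p)
for q,x,r in D:
    o,rr=fk(q,p);print(o-x,(rr.inv()*R.from_quat(r)).as_rotvec(),np.round(q,3))
E
```

```text
t: 1.1
tcp_pos: [0.2842, -0.3479, 0.296]
tool_rot: [0.975, 0.205, 0.019, 0.088]
force: [-0.4, -0.9, 1.1]
finger_gap: 0.697
gripper_force: 0.0
t: 1.52
tcp_pos: [0.3296, -0.2825, 0.2821]
tool_rot: [0.953, 0.196, 0.039, 0.228]
force: [1.0, -0.4, 0.2]
finger_gap: 0.699
gripper_force: 0.0
[0.2742 0.     0.588  0.1141 0.3917 0.2967 0.111 ]
[ 0.  0. -0.] [ 0. -0. -0.] [-1.338  0.528  1.434 -0.     1.181 -0.179]
[-0. -0.  0.] [0. 0. 0.] [-1.361  0.414  1.588 -0.059  1.434 -0.184]
[-0. -0. -0.] [-0.  0. -0.] [-1.133  0.13   1.879 -0.005  0.953  0.026]
[-0. -0. -0.] [ 0.  0. -0.] [-0.865  0.071  2.093 -0.283  0.551  0.509]
```

```bash
python3 - <<'E'
from plan import *
np.set_printoptions(precision=3,suppress=True)
p=fit();q=D[-1][0]
def sh(n,x,r,q,k=12):
    s,c=ik(x,r,p,q,k); print(n,x,s,"OK" if c<1e-6 else "FAIL %.4f"%c); return s
for t in(25,35,45,60):
    s=sh("grasp %d"%t,*tool(PAN,YAW,0,np.radians(t))[:2],q,30)
    sh("place",*tool([.5088,.2893,.08],YAW,0,np.radians(t))[:2],s)
    for yaw in(26.8,0):
        qq=s
        for roll in(0,60,90,115,125):
            x,r,Rp=tool([0,0,0],np.radians(yaw),np.radians(-0+roll),np.radians(t)); m=Rp.apply([0,0,.07])
            x=x-m+[.556,-.26,.19]; qq=sh(" pour %g %g"%(yaw,roll),x,r,qq)
E
```

```text
grasp 25 [ 0.471 -0.067  0.063] [ 0.244  0.969  1.947 -1.43   1.141  2.594] FAIL 0.1341
place [0.408 0.219 0.143] [ 0.791  0.857  1.732 -1.001  1.413  2.405] OK
 pour 26.8 0 [ 0.455 -0.33   0.183] [-0.44   0.514  1.935 -1.43   0.711  1.812] FAIL 0.6409
 pour 26.8 60 [ 0.449 -0.317  0.172] [-0.756  0.496  1.713 -0.15   0.878  0.254] OK
 pour 26.8 90 [ 0.444 -0.309  0.173] [-0.829  0.675  1.408  0.027  1.495  0.056] OK
 pour 26.8 115 [ 0.441 -0.303  0.177] [-0.864  0.869  1.189  0.101  1.945  0.002] OK
 pour 26.8 125 [ 0.441 -0.301  0.18 ] [-0.873  0.949  1.119  0.129  2.108 -0.007] OK
 pour 0 0 [ 0.434 -0.277  0.183] [-0.247  0.719  1.942 -1.43   1.132  2.353] FAIL 0.0188
 pour 0 60 [ 0.434 -0.263  0.172] [-0.687  0.472  1.765 -0.163  0.919  0.798] OK
 pour 0 90 [ 0.434 -0.253  0.173] [-0.873  0.595  1.59   0.205  1.351  0.404] OK
 pour 0 115 [ 0.434 -0.247  0.177] [-0.967  0.766  1.457  0.37   1.714  0.271] OK
 pour 0 125 [ 0.434 -0.245  0.18 ] [-0.99   0.842  1.413  0.426  1.849  0.242] OK
grasp 35 [ 0.469 -0.066  0.061] [ 0.167  0.886  1.989 -1.43   0.969  2.5  ] FAIL 0.0508
place 
[... 2178 characters left out ...]
1  0.726  1.336 -0.028  1.622  0.155] OK
 pour 26.8 90 [ 0.439 -0.302  0.181] [-0.839  0.959  1.096  0.055  2.133  0.057] OK
 pour 26.8 115 [ 0.438 -0.3    0.188] [-0.851  1.143  0.979  0.115  2.492  0.01 ] OK
 pour 26.8 125 [ 0.438 -0.3    0.191] [-0.851  1.208  0.96   0.14   2.616 -0.004] OK
 pour 0 0 [ 0.433 -0.269  0.175] [-0.467  0.521  1.836 -0.762  0.87   1.577] OK
 pour 0 60 [ 0.433 -0.252  0.174] [-0.861  0.65   1.515  0.18   1.493  0.495] OK
 pour 0 90 [ 0.433 -0.245  0.181] [-0.956  0.859  1.368  0.369  1.902  0.336] OK
 pour 0 115 [ 0.433 -0.243  0.188] [-0.986  1.045  1.289  0.508  2.209  0.272] OK
 pour 0 125 [ 0.433 -0.242  0.191] [-0.986  1.117  1.272  0.565  2.323  0.256] OK
```

```bash
cat >> plan.py <<'E'
from station import manip
np.set_printoptions(precision=3,suppress=True)
def cur():
    s=manip.sense(); return s["tcp_pos"],R.from_quat(s["tool_rot"]),s
def rows(x0,r0,x1,r1,n):
    w=(r0.inv()*r1).as_rotvec()/n; p=r0.inv().apply(x1-x0); S=sum(R.from_rotvec(w*i).as_matrix() for i in range(n))
    sl=np.linalg.solve(S,p); print(n,"slide cm",sl*100,"ang",w,"| mm/row %.1f deg/row %.2f"%(1e3*np.linalg.norm(sl),np.degrees(np.linalg.norm(w))))
    return sl,w
def check(x0,r0,sl,w,n,p,q):
    for i in range(n):
        x0=x0+r0.apply(sl); r0=r0*R.from_rotvec(w); qn,c=ik(x0,r0,p,q,4); print("  ",x0,qn,"" if c<1e-6 else "FAIL", "jump %.2f"%abs(qn-q).max()); q=qn
    return q
T=np.radians(55)
E
python3 - <<'E'
from plan import *
p=fit();x0,r0,s=cur()
x,r,_=tool(PAN,YAW,0,T); z=r.apply([0,0,1]); print("grasp",x,z)
for n in (9,):
    sl,w=rows(x0,r0,x-.12*z,r,n); q=check(x0,r0,sl,w,n,p,s["q"])
check(x-.12*z,r,np.array([0,0,.03]),np.zeros(3),4,p,q)
E
```

```text
grasp [ 0.466 -0.062  0.056] [ 0.107 -0.589 -0.801]
9 slide cm [ 2.751 -2.629 -0.179] ang [-0.017 -0.015 -0.017] | mm/row 38.1 deg/row 1.62
   [ 0.345 -0.249  0.271] [-0.733  0.095  2.116 -0.443  0.541  0.755]  jump 0.25
   [ 0.36  -0.216  0.26 ] [-0.597  0.131  2.129 -0.596  0.552  1.   ]  jump 0.25
   [ 0.375 -0.184  0.247] [-0.463  0.178  2.132 -0.723  0.581  1.224]  jump 0.22
   [ 0.39  -0.151  0.234] [-0.335  0.233  2.126 -0.816  0.621  1.413]  jump 0.19
   [ 0.403 -0.119  0.219] [-0.214  0.293  2.11  -0.876  0.668  1.567]  jump 0.15
   [ 0.417 -0.086  0.204] [-0.104  0.357  2.084 -0.91   0.716  1.687]  jump 0.12
   [ 0.43  -0.055  0.188] [-0.004  0.422  2.051 -0.923  0.764  1.78 ]  jump 0.10
   [ 0.442 -0.023  0.17 ] [ 0.085  0.488  2.01  -0.922  0.812  1.85 ]  jump 0.09
   [0.454 0.008 0.152] [ 0.166  0.554  1.961 -0.912  0.858  1.901]  jump 0.08
   [ 0.457 -0.009  0.128] [ 0.125  0.602  1.984 -0.986  0.799  1.961]  jump 0.07
   [ 0.46  -0.027  0.104] [ 0.085  0.653  2.002 -1.071  0.746  2.03 ]  jump 0.08
   [ 0.463 -0.045  0.08 ] [ 0.044  0.705  2.016 -1.167  0.701  2.108]  jump 0.10
   [ 0.466 -0.062  0.056] [ 0.003  0.76   2.024 -1.27   0.665  2.193]  jump 0.10
```

```bash

python3 -m creep '[{"slide":[1.38,-1.31,-0.09],"angular":[-0.0085,-0.0075,-0.0085],"claw":0.4},{"slide":[1.38,-1.31,-0.09],"angular":[-0.0085,-0.0075,-0.0085],"claw":0.4},{"slide":[1.38,-1.31,-0.09],"angular":[-0.0085,-0.0075,-0.0085],"claw":0.4},{"slide":[1.38,-1.31,-0.09],"angular":[-0.0085,-0.0075,-0.0085],"claw":0.4},{"slide":[1.38,-1.31,-0.09],"angular":[-0.0085,-0.0075,-0.0085],"claw":0.4},{"slide":[1.38,-1.31,-0.09],"angular":[-0.0085,-0.0075,-0.0085],"claw":0.4},{"slide":[1.38,-1.31,-0.09],"angular":[-0.0085,-0.0075,-0.0085],"claw":0.4},{"slide":[1.38,-1.31,-0.09],"angular":[-0.0085,-0.0075,-0.0085],"claw":0.4},{"slide":[1.38,-1.31,-0.09],"angular":[-0.0085,-0.0075,-0.0085],"claw":0.4}]'
python3 -m creep '[{"slide":[1.38,-1.31,-0.09],"angular":[-0.0085,-0.0075,-0.0085],"claw":0.4},{"slide":[1.38,-1.31,-0.09],"angular":[-0.0085,-0.0075,-0.0085],"claw":0.4},{"slide":[1.38,-1.31,-0.09],"angular":[-0.0085,-0.0075,-0.0085],"claw":0.4},{"slide":[1.38,-1.31,-0.09],"angular":[-0.0085,-0.0075,-0.0085],"claw":0.4},{"slide":[1.38,-1.31,-0.09],"angular":[-0.0085,-0.0075,-0.0085],"claw":0.4},{"slide":[1.38,-1.31,-0.09],"angular":[-0.0085,-0.0075,-0.0085],"claw":0.4},{"slide":[1.38,-1.31,-0.09],"angular":[-0.0085,-0.0075,-0.0085],"claw":0.4},{"slide":[1.38,-1.31,-0.09],"angular":[-0.0085,-0.0075,-0.0085],"claw":0.4},{"slide":[1.38,-1.31,-0.09],"angular":[-0.0085,-0.0075,-0.0085],"claw":0.4},{"slide":[0,0,0],"angular":[0,0,0],"claw":0.4}]'
python3 - <<'E'
from plan import *
from h import viewer
import cv2
x0,r0,s=cur()
x,r,_=tool(PAN,YAW,0,T); z=r.apply([0,0,1])
rows(x0,r0,x,r,1); rows(x0,r0,x-.05*z,r,4)
cv2.imwrite("pics/w1.png",viewer.snapshot("wrist"))
E
```

```text
t: 2.27
tcp_pos: [0.3994, -0.1369, 0.2262]
tool_rot: [0.936, 0.22, 0.007, 0.273]
force: [0.3, 0.0, 0.3]
finger_gap: 0.701
gripper_force: 0.0
t: 3.1
tcp_pos: [0.4588, 0.0086, 0.1484]
tool_rot: [0.916, 0.248, -0.026, 0.314]
force: [0.9, 0.0, -0.8]
finger_gap: 0.699
gripper_force: 0.0
1 slide cm [-0.539 -0.022 11.655] ang [ 0.    -0.    -0.006] | mm/row 116.7 deg/row 0.35
4 slide cm [-0.134 -0.005  1.664] ang [ 0.    -0.    -0.002] | mm/row 16.7 deg/row 0.09
```

View pics/w1.png

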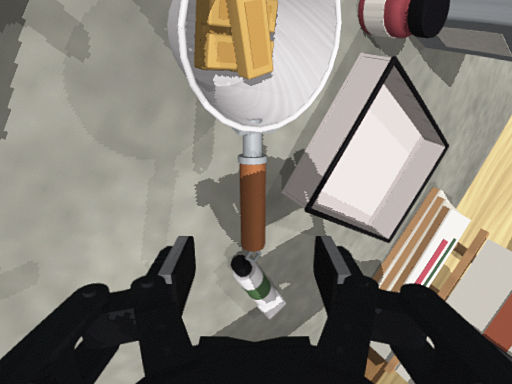

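The wood runs from (253,160) to (252,250) and the fingers sit symmetrically about column 254, so the grasp line is centred. I'll advance and close.

```bash

python3 -m creep '[{"slide":[-0.14,0,2.5],"angular":[0,0,-0.003],"claw":0.4},{"slide":[-0.13,0,2.5],"angular":[0,0,-0.003],"claw":0.4},{"slide":[-0.13,0,2.5],"angular":[0,0,0],"claw":0.4},{"slide":[-0.14,0,2.15],"angular":[0,0,0],"claw":0.4},{"slide":[0,0,1],"angular":[0,0,0],"claw":0.4},{"slide":[0,0,1],"angular":[0,0,0],"claw":0.4},{"slide":[0,0,0],"angular":[0,0,0],"claw":0.4},{"slide":[0,0,0],"angular":[0,0,0],"claw":0.4}]'
python3 - <<'E'
from plan import *
x0,r0,s=cur()
x,r,_=tool(PAN,YAW,0,T); rows(x0,r0,x,r,1)
E
python3 -m creep '[{"slide":[0,0,0],"angular":[0,0,0],"claw":-1},{"slide":[0,0,0],"angular":[0,0,0],"claw":-1},{"slide":[0,0,0],"angular":[0,0,0],"claw":-1},{"slide":[0,0,0],"angular":[0,0,0],"claw":-1},{"slide":[0,0,0],"angular":[0,0,0],"claw":-1},{"slide":[0,0,0],"angular":[0,0,0],"claw":-1},{"slide":[0,0,0],"angular":[0,0,0],"claw":-1},{"slide":[0,0,0],"angular":[0,0,0],"claw":-1}]' 120
```

```text
t: 3.82
tcp_pos: [0.4622, -0.0656, 0.0583]
tool_rot: [0.915, 0.249, -0.029, 0.315]
force: [0.4, 0.5, 0.0]
finger_gap: 0.702
gripper_force: 0.0
1 slide cm [ 0.57  -0.156  0.028] ang [ 0.001  0.004 -0.002] | mm/row 5.9 deg/row 0.26
t: 4.48
tcp_pos: [0.4615, -0.0638, 0.0587]
tool_rot: [0.915, 0.25, -0.028, 0.315]
force: [-1.3, 0.5, 4.9]
finger_gap: 0.208
gripper_force: 117.3
```

```bash

python3 -m creep '[{"slide":[-0.1,0.28,-0.4],"angular":[0,0,0],"claw":-1},{"slide":[-0.21,0.56,-0.8],"angular":[0,0,0],"claw":-1},{"slide":[-0.21,0.56,-0.8],"angular":[0,0,0],"claw":-1},{"slide":[-0.21,0.56,-0.8],"angular":[0,0,0],"claw":-1},{"slide":[-0.21,0.56,-0.8],"angular":[0,0,0],"claw":-1},{"slide":[-0.21,0.56,-0.8],"angular":[0,0,0],"claw":-1},{"slide":[0,0,0],"angular":[0,0,0],"claw":-1},{"slide":[0,0,0],"angular":[0,0,0],"claw":-1},{"slide":[0,0,0],"angular":[0,0,0],"claw":-1}]' 120
python3 - <<'E'
from h import *
a=viewer.snapshot("wrist");b=viewer.snapshot("scene")[140:260,150:330]
b=cv2.resize(b,(512,341)); a=cv2.resize(a,(340,255)); c=np.zeros((600,520,3),np.uint8); c[:341,:512]=b; c[344:599,:340]=a
cv2.imwrite("pics/lift.png",c)
E
```

```text
t: 5.23
tcp_pos: [0.4609, -0.0635, 0.1125]
tool_rot: [0.915, 0.251, -0.029, 0.314]
force: [-0.5, -0.1, -4.4]
finger_gap: 0.204
gripper_force: 117.6
```

View pics/lift.png

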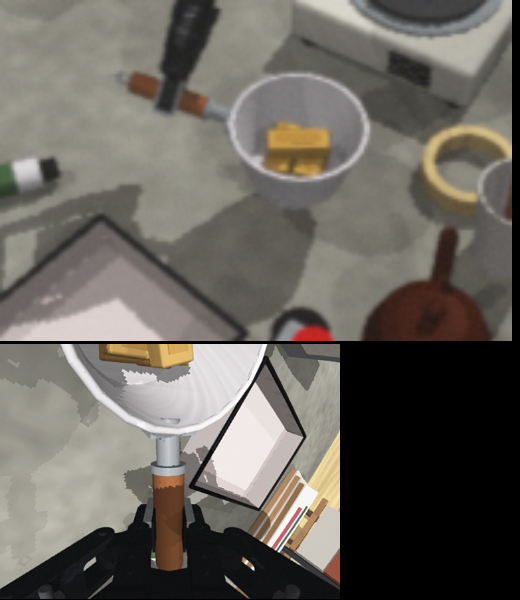

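The pan is lifted and near level, with the bars still in it. I'll plan the carry and the tip.

```bash
cat >> plan.py <<'E'
# pan in tool frame, fixed at the closing of the grip
_x,_r=np.array([.4615,-.0638,.0587]),R.from_quat([.915,.25,-.028,.315])
PT_r=_r.inv()*Rz(YAW); PT_x=_r.inv().apply(PAN-_x)
def tcp_for(pos,rp):
    r=rp*PT_r.inv(); return np.array(pos)-r.apply(PT_x), r
def panpose():
    x,r,s=cur(); rp=r*PT_r; return x+r.apply(PT_x),rp
def prp(yaw,roll): return Rz(np.radians(yaw))*R.from_euler('x',np.radians(roll))
E
python3 - <<'E'
from plan import *
p=fit();x0,r0,s=cur(); q=s["q"]; print(panpose()[0],panpose()[1].as_euler('ZYX',True))
def go(x1,r1,n):
    global x0,r0,q
    sl,w=rows(x0,r0,x1,r1,n); q=check(x0,r0,sl,w,n,p,q); x0,r0=x1,r1
go(*tcp_for([.556,-.20,.17],prp(0,0)),12)
M=np.array([.556,-.275,.165])
for a,n in((60,8),(120,8)):
    rp=prp(0,a); m=M if a==120 else M+[0,0,.02]
    go(*tcp_for(m-rp.apply([0,0,.07]),rp),n)
E
```

```text
[0.571 0.003 0.053] [26.837  0.166  0.107]
12 slide cm [-0.77   1.392 -0.032] ang [ 0.008 -0.022  0.031] | mm/row 15.9 deg/row 2.24
   [ 0.461 -0.076  0.122] [-0.025  0.611  2.008 -1.079  0.736  1.956]  jump 0.04
   [ 0.46  -0.089  0.132] [-0.052  0.592  1.994 -1.041  0.757  1.919]  jump 0.04
   [ 0.459 -0.101  0.141] [-0.078  0.574  1.98  -1.006  0.78   1.885]  jump 0.04
   [ 0.458 -0.114  0.151] [-0.105  0.556  1.966 -0.974  0.803  1.853]  jump 0.03
   [ 0.456 -0.126  0.161] [-0.131  0.539  1.952 -0.944  0.827  1.824]  jump 0.03
   [ 0.453 -0.139  0.171] [-0.157  0.522  1.938 -0.916  0.852  1.798]  jump 0.03
   [ 0.45  -0.151  0.18 ] [-0.184  0.506  1.924 -0.891  0.877  1.773]  jump 0.03
   [ 0.446 -0.163  0.19 ] [-0.21   0.49   1.91  -0.867  0.902  1.751]  jump 0.03
   [ 0.442 -0.175  0.2  ] [-0.236  0.474  1.895 -0.845  0.928  1.73 ]  jump 0.03
   [ 0.438 -0.187  0.209] [-0.263  0.459  1.881 -0.825  0.954  1.711]  jump 0.03
   [ 0.433 -0.198  0.219] [-0.289  0.445  1.867 -0.807  0.98   1.694]  jump 0.03
   [ 0.428 -0.21   0.229] [-0.315  0.431  1.853 -0.789  1.007  1.678]  jump 0
[... 768 characters left out ...]
ang [ 0.128  0.016 -0.022] | mm/row 1.7 deg/row 7.50
   [ 0.428 -0.27   0.169] [-0.899  0.679  1.488  0.19   1.525  0.439]  jump 0.11
   [ 0.428 -0.269  0.168] [-0.928  0.733  1.445  0.239  1.63   0.391]  jump 0.10
   [ 0.428 -0.268  0.166] [-0.952  0.79   1.404  0.284  1.733  0.352]  jump 0.10
   [ 0.428 -0.266  0.165] [-0.972  0.849  1.367  0.326  1.833  0.32 ]  jump 0.10
   [ 0.428 -0.265  0.164] [-0.987  0.91   1.332  0.367  1.93   0.293]  jump 0.10
   [ 0.428 -0.264  0.163] [-0.998  0.97   1.302  0.406  2.024  0.271]  jump 0.09
   [ 0.428 -0.262  0.163] [-1.005  1.03   1.277  0.446  2.114  0.253]  jump 0.09
   [ 0.428 -0.26   0.162] [-1.008  1.089  1.256  0.487  2.202  0.238]  jump 0.09
```

```bash

python3 -m creep '[{"slide":[-0.77,1.39,-0.03],"angular":[0.008,-0.022,0.031],"claw":-1},{"slide":[-0.77,1.39,-0.03],"angular":[0.008,-0.022,0.031],"claw":-1},{"slide":[-0.77,1.39,-0.03],"angular":[0.008,-0.022,0.031],"claw":-1},{"slide":[-0.77,1.39,-0.03],"angular":[0.008,-0.022,0.031],"claw":-1},{"slide":[-0.77,1.39,-0.03],"angular":[0.008,-0.022,0.031],"claw":-1},{"slide":[-0.77,1.39,-0.03],"angular":[0.008,-0.022,0.031],"claw":-1}]' 120
python3 -m creep '[{"slide":[-0.77,1.39,-0.03],"angular":[0.008,-0.022,0.031],"claw":-1},{"slide":[-0.77,1.39,-0.03],"angular":[0.008,-0.022,0.031],"claw":-1},{"slide":[-0.77,1.39,-0.03],"angular":[0.008,-0.022,0.031],"claw":-1},{"slide":[-0.77,1.39,-0.03],"angular":[0.008,-0.022,0.031],"claw":-1},{"slide":[-0.77,1.39,-0.03],"angular":[0.008,-0.022,0.031],"claw":-1},{"slide":[-0.77,1.39,-0.03],"angular":[0.008,-0.022,0.031],"claw":-1},{"slide":[0,0,0],"angular":[0,0,0],"claw":-1},{"slide":[0,0,0],"angular":[0,0,0],"claw":-1}]' 120
python3 - <<'E'
from plan import *
x0,r0,s=cur();print(panpose()[0],panpose()[1].as_euler('ZYX',True))
M=np.array([.556,-.275,.165])
for a in(60,120):
    rp=prp(0,a); m=M if a==120 else M+[0,0,.02]
    x1,r1=tcp_for(m-rp.apply([0,0,.07]),rp); rows(x0,r0,x1,r1,10); x0,r0=x1,r1
E
```

```text
t: 5.83
tcp_pos: [0.4527, -0.1392, 0.1709]
tool_rot: [0.938, 0.142, -0.067, 0.309]
force: [0.1, 0.2, -4.1]
finger_gap: 0.206
gripper_force: 117.6
t: 6.5
tcp_pos: [0.4278, -0.2099, 0.2289]
tool_rot: [0.948, 0.032, -0.102, 0.3]
force: [-0.2, 0.0, -4.6]
finger_gap: 0.204
gripper_force: 117.7
[ 0.556 -0.2    0.17 ] [ 0.052  0.197 -0.044]
10 slide cm [0.053 0.541 0.687] ang [ 0.102  0.013 -0.018] | mm/row 8.8 deg/row 6.00
10 slide cm [0.023 0.009 0.136] ang [ 0.102  0.012 -0.018] | mm/row 1.4 deg/row 6.00
```

```bash

python3 -m creep '[{"slide":[0.05,0.54,0.69],"angular":[0.102,0.013,-0.018],"claw":-1},{"slide":[0.05,0.54,0.69],"angular":[0.102,0.013,-0.018],"claw":-1},{"slide":[0.05,0.54,0.69],"angular":[0.102,0.013,-0.018],"claw":-1},{"slide":[0.05,0.54,0.69],"angular":[0.102,0.013,-0.018],"claw":-1},{"slide":[0.05,0.54,0.69],"angular":[0.102,0.013,-0.018],"claw":-1},{"slide":[0.05,0.54,0.69],"angular":[0.102,0.013,-0.018],"claw":-1},{"slide":[0.05,0.54,0.69],"angular":[0.102,0.013,-0.018],"claw":-1},{"slide":[0.05,0.54,0.69],"angular":[0.102,0.013,-0.018],"claw":-1},{"slide":[0.05,0.54,0.69],"angular":[0.102,0.013,-0.018],"claw":-1},{"slide":[0.05,0.54,0.69],"angular":[0.102,0.013,-0.018],"claw":-1}]' 120
python3 -m creep '[{"slide":[0.02,0,0.14],"angular":[0.102,0.013,-0.018],"claw":-1},{"slide":[0.02,0,0.14],"angular":[0.102,0.013,-0.018],"claw":-1},{"slide":[0.02,0,0.14],"angular":[0.102,0.013,-0.018],"claw":-1},{"slide":[0.02,0,0.14],"angular":[0.102,0.013,-0.018],"claw":-1},{"slide":[0.02,0,0.14],"angular":[0.102,0.013,-0.018],"claw":-1},{"slide":[0.02,0,0.14],"angular":[0.102,0.013,-0.018],"claw":-1},{"slide":[0.02,0,0.14],"angular":[0.102,0.013,-0.018],"claw":-1},{"slide":[0.02,0,0.14],"angular":[0.102,0.013,-0.018],"claw":-1},{"slide":[0.02,0,0.14],"angular":[0.102,0.013,-0.018],"claw":-1},{"slide":[0.02,0,0.14],"angular":[0.102,0.013,-0.018],"claw":-1}]' 120
python3 -m creep '[{"slide":[0,0,0],"angular":[0,0,0],"claw":-1},{"slide":[0,0,0],"angular":[0,0,0],"claw":-1},{"slide":[0,0,0],"angular":[0,0,0],"claw":-1},{"slide":[0,0,0],"angular":[0,0,0],"claw":-1},{"slide":[0,0,0],"angular":[0,0,0],"claw":-1},{"slide":[0,0,0],"angular":[0,0,0],"claw":-1}]' 120
python3 - <<'E'
from h import *
from plan import panpose
print(panpose()[0],panpose()[1].as_euler('ZYX',True))
a=viewer.snapshot("top")[120:260,190:450];b=viewer.snapshot("scene")[140:340,80:340]
a=cv2.resize(a,(520,280)); b=cv2.resize(b,(400,308)); c=np.zeros((592,520,3),np.uint8); c[:280]=a; c[284:,:400]=b
cv2.imwrite("pics/pour.png",c)
E
```

```text
t: 7.33
tcp_pos: [0.4278, -0.2706, 0.1703]
tool_rot: [0.971, 0.079, -0.071, -0.213]
force: [-0.2, 0.3, -4.6]
finger_gap: 0.206
gripper_force: 118.3
t: 8.17
tcp_pos: [0.4276, -0.2596, 0.1607]
tool_rot: [0.737, 0.104, -0.023, -0.668]
force: [0.5, -0.1, -2.8]
finger_gap: 0.208
gripper_force: 119.0
t: 8.67
tcp_pos: [0.4278, -0.2597, 0.164]
tool_rot: [0.738, 0.105, -0.021, -0.666]
force: [0.7, 0.1, -2.8]
finger_gap: 0.209
gripper_force: 119.0
[ 0.556 -0.213  0.202] [  0.03   -0.428 119.318]
```

View pics/pour.png

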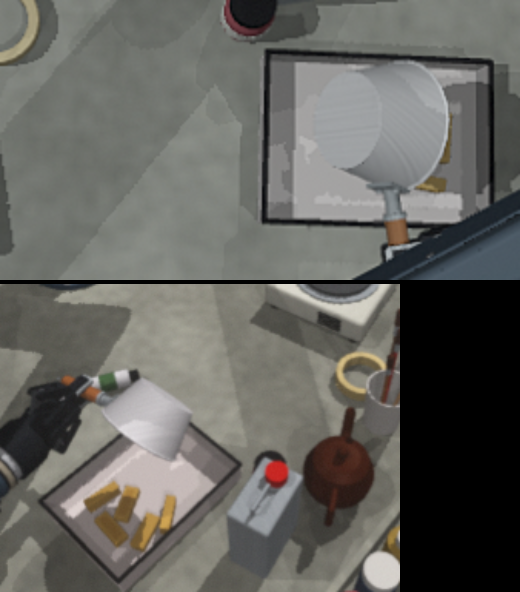

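Five bars lie in the tray and the pan is empty. I'll right the pan, then carry it to the plate.

```bash
python3 - <<'E'
from plan import *
p=fit();x0,r0,s=cur(); q=s["q"]
def go(x1,r1,n,v=0):
    global x0,r0,q
    sl,w=rows(x0,r0,x1,r1,n); q=check(x0,r0,sl,w,n,p,q); x0,r0=x1,r1
def pan(pos,yaw,roll): return tcp_for(pos,prp(yaw,roll))
rp=prp(0,60); go(*tcp_for(np.array([.556,-.25,.21])-rp.apply([0,0,.07]),rp),10)
go(*pan([.556,-.18,.18],0,0),10)
go(*pan([.5088,.2893,.15],26.8,0),24)
E
```

```text
10 slide cm [ 0.035 -0.362 -0.055] ang [-0.101 -0.013  0.018] | mm/row 3.7 deg/row 5.94
   [ 0.428 -0.26   0.167] [-1.004  1.029  1.28   0.454  2.127  0.248]  jump 0.07
   [ 0.428 -0.26   0.171] [-0.998  0.976  1.302  0.424  2.058  0.264]  jump 0.07
   [ 0.428 -0.259  0.175] [-0.989  0.922  1.327  0.394  1.987  0.283]  jump 0.07
   [ 0.428 -0.258  0.178] [-0.978  0.869  1.355  0.364  1.914  0.304]  jump 0.07
   [ 0.428 -0.257  0.182] [-0.963  0.817  1.384  0.333  1.839  0.329]  jump 0.07
   [ 0.428 -0.255  0.185] [-0.945  0.765  1.416  0.301  1.763  0.357]  jump 0.08
   [ 0.428 -0.253  0.188] [-0.924  0.714  1.449  0.267  1.685  0.39 ]  jump 0.08
   [ 0.428 -0.251  0.191] [-0.899  0.666  1.483  0.23   1.606  0.428]  jump 0.08
   [ 0.428 -0.248  0.193] [-0.87   0.62   1.519  0.19   1.526  0.473]  jump 0.08
   [ 0.428 -0.245  0.196] [-0.838  0.577  1.555  0.145  1.445  0.525]  jump 0.08
10 slide cm [-0.014 -0.562 -0.469] ang [-0.102 -0.012  0.018] | mm/row 7.3 deg/row 6.00
   [ 0.428 -0.242  0.202] [-0.8    0.531  1.587  0.094  1.374  0.586]  jump 0.07
   [ 0.428 -0.238  0.209] [-0.758
[... 1986 characters left out ...]
  [0.43  0.087 0.219] [ 0.334  0.471  1.811 -0.666  1.178  1.891]  jump 0.04
   [0.427 0.104 0.217] [ 0.371  0.478  1.802 -0.659  1.188  1.9  ]  jump 0.04
   [0.424 0.121 0.216] [ 0.407  0.485  1.792 -0.651  1.198  1.91 ]  jump 0.04
   [0.421 0.139 0.215] [ 0.444  0.492  1.782 -0.643  1.208  1.919]  jump 0.04
   [0.417 0.155 0.214] [ 0.48   0.499  1.771 -0.636  1.219  1.927]  jump 0.04
   [0.413 0.172 0.212] [ 0.515  0.506  1.76  -0.628  1.229  1.935]  jump 0.04
   [0.408 0.189 0.211] [ 0.55   0.514  1.748 -0.621  1.24   1.943]  jump 0.04
   [0.404 0.206 0.21 ] [ 0.585  0.522  1.735 -0.614  1.25   1.95 ]  jump 0.03
   [0.399 0.223 0.209] [ 0.619  0.53   1.722 -0.606  1.261  1.957]  jump 0.03
```

```bash

python3 -m creep '[{"slide":[0.03,-0.36,-0.06],"angular":[-0.101,-0.013,0.018],"claw":-1},{"slide":[0.03,-0.36,-0.06],"angular":[-0.101,-0.013,0.018],"claw":-1},{"slide":[0.03,-0.36,-0.06],"angular":[-0.101,-0.013,0.018],"claw":-1},{"slide":[0.03,-0.36,-0.06],"angular":[-0.101,-0.013,0.018],"claw":-1},{"slide":[0.03,-0.36,-0.06],"angular":[-0.101,-0.013,0.018],"claw":-1},{"slide":[0.03,-0.36,-0.06],"angular":[-0.101,-0.013,0.018],"claw":-1},{"slide":[0.03,-0.36,-0.06],"angular":[-0.101,-0.013,0.018],"claw":-1},{"slide":[0.03,-0.36,-0.06],"angular":[-0.101,-0.013,0.018],"claw":-1},{"slide":[0.03,-0.36,-0.06],"angular":[-0.101,-0.013,0.018],"claw":-1},{"slide":[0.03,-0.36,-0.06],"angular":[-0.101,-0.013,0.018],"claw":-1}]' 120
python3 -m creep '[{"slide":[-0.01,-0.56,-0.47],"angular":[-0.102,-0.012,0.018],"claw":-1},{"slide":[-0.01,-0.56,-0.47],"angular":[-0.102,-0.012,0.018],"claw":-1},{"slide":[-0.01,-0.56,-0.47],"angular":[-0.102,-0.012,0.018],"claw":-1},{"slide":[-0.01,-0.56,-0.47],"angular":[-0.102,-0.012,0.018],"claw":-1},{"slide":[-0.01,-0.56,-0.47],"angular":[-0.102,-0.012,0.018],"claw":-1},{"slide":[-0.01,-0.56,-0.47],"angular":[-0.102,-0.012,0.018],"claw":-1},{"slide":[-0.01,-0.56,-0.47],"angular":[-0.102,-0.012,0.018],"claw":-1},{"slide":[-0.01,-0.56,-0.47],"angular":[-0.102,-0.012,0.018],"claw":-1},{"slide":[-0.01,-0.56,-0.47],"angular":[-0.102,-0.012,0.018],"claw":-1},{"slide":[-0.01,-0.56,-0.47],"angular":[-0.102,-0.012,0.018],"claw":-1}]' 120
python3 -m creep '[{"slide":[0.28,-1.44,-0.93],"angular":[-0.004,0.011,-0.016],"claw":-1},{"slide":[0.28,-1.44,-0.93],"angular":[-0.004,0.011,-0.016],"claw":-1},{"slide":[0.28,-1.44,-0.93],"angular":[-0.004,0.011,-0.016],"claw":-1},{"slide":[0.28,-1.44,-0.93],"angular":[-0.004,0.011,-0.016],"claw":-1},{"slide":[0.28,-1.44,-0.93],"angular":[-0.004,0.011,-0.016],"claw":-1},{"slide":[0.28,-1.44,-0.93],"angular":[-0.004,0.011,-0.016],"claw":-1},{"slide":[0.28,-1.44,-0.93],"angular":[-0.004,0.011,-0.016],"claw":-1},{"slide":[0.28,-1.44,-0.93],"angular":[-0.004,0.011,-0.016],"claw":-1}]' 120
python3 -m creep '[{"slide":[0.28,-1.44,-0.93],"angular":[-0.004,0.011,-0.016],"claw":-1},{"slide":[0.28,-1.44,-0.93],"angular":[-0.004,0.011,-0.016],"claw":-1},{"slide":[0.28,-1.44,-0.93],"angular":[-0.004,0.011,-0.016],"claw":-1},{"slide":[0.28,-1.44,-0.93],"angular":[-0.004,0.011,-0.016],"claw":-1},{"slide":[0.28,-1.44,-0.93],"angular":[-0.004,0.011,-0.016],"claw":-1},{"slide":[0.28,-1.44,-0.93],"angular":[-0.004,0.011,-0.016],"claw":-1},{"slide":[0.28,-1.44,-0.93],"angular":[-0.004,0.011,-0.016],"claw":-1},{"slide":[0.28,-1.44,-0.93],"angular":[-0.004,0.011,-0.016],"claw":-1}]' 120
python3 -m creep '[{"slide":[0.28,-1.44,-0.93],"angular":[-0.004,0.011,-0.016],"claw":-1},{"slide":[0.28,-1.44,-0.93],"angular":[-0.004,0.011,-0.016],"claw":-1},{"slide":[0.28,-1.44,-0.93],"angular":[-0.004,0.011,-0.016],"claw":-1},{"slide":[0.28,-1.44,-0.93],"angular":[-0.004,0.011,-0.016],"claw":-1},{"slide":[0.28,-1.44,-0.93],"angular":[-0.004,0.011,-0.016],"claw":-1},{"slide":[0.28,-1.44,-0.93],"angular":[-0.004,0.011,-0.016],"claw":-1},{"slide":[0.28,-1.44,-0.93],"angular":[-0.004,0.011,-0.016],"claw":-1},{"slide":[0.28,-1.44,-0.93],"angular":[-0.004,0.011,-0.016],"claw":-1},{"slide":[0,0,0],"angular":[0,0,0],"claw":-1},{"slide":[0,0,0],"angular":[0,0,0],"claw":-1}]' 120
python3 - <<'E'
from h import *
from plan import *
print(panpose()[0],panpose()[1].as_euler('ZYX',True)); x0,r0,s=cur()
x1,r1=tcp_for([.5088,.2893,.085],prp(26.8,0)); rows(x0,r0,x1,r1,8); print("up in tool",r1.inv().apply([0,0,1]))
a=viewer.snapshot("top")[120:260,50:250];b=viewer.snapshot("scene")[60:220,200:400]
a=cv2.resize(a,(440,308)); b=cv2.resize(b,(350,280)); c=np.zeros((592,440,3),np.uint8); c[:308]=a; c[310:590,:350]=b
cv2.imwrite("pics/over.png",c)
E
```

```text
t: 9.6
tcp_pos: [0.4266, -0.2456, 0.1965]
tool_rot: [0.971, 0.079, -0.071, -0.214]
force: [-0.2, 0.1, -3.8]
finger_gap: 0.21
gripper_force: 118.9
t: 10.43
tcp_pos: [0.4255, -0.1898, 0.2397]
tool_rot: [0.949, 0.032, -0.098, 0.298]
force: [-1.0, -0.0, -2.8]
finger_gap: 0.207
gripper_force: 118.8
t: 11.1
tcp_pos: [0.4361, -0.0517, 0.2299]
tool_rot: [0.944, 0.108, -0.076, 0.302]
force: [-0.7, -0.0, -2.8]
finger_gap: 0.208
gripper_force: 118.9
t: 11.77
tcp_pos: [0.4251, 0.0859, 0.2214]
tool_rot: [0.933, 0.182, -0.052, 0.307]
force: [0.5, 1.0, -3.9]
finger_gap: 0.204
gripper_force: 118.9
t: 12.6
tcp_pos: [0.393, 0.22, 0.213]
tool_rot: [0.915, 0.256, -0.027, 0.31]
force: [-1.2, 0.1, -3.2]
finger_gap: 0.208
gripper_force: 119.0
[0.502 0.289 0.155] [27.454 -0.076  0.641]
8 slide cm [ 0.256 -0.471  0.685] ang [-0.001 -0.001  0.001] | mm/row 8.7 deg/row 0.11
up in tool [-0.209  0.563 -0.8  ]
```

View pics/over.png

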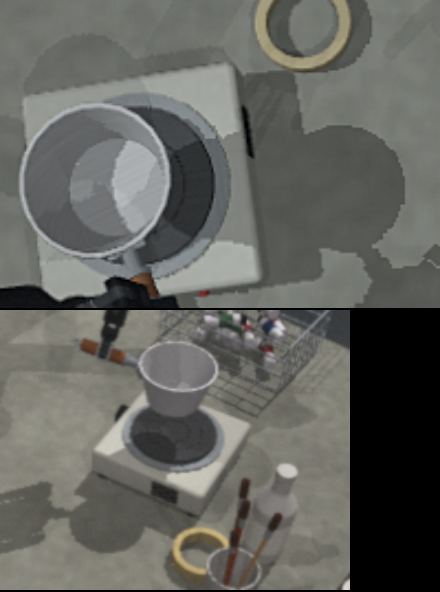

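The empty pan hangs over the plate with its rim centre at pixel (93.6,201.8). I'll check that position and lower.

```bash
python3 -c "
from h import *
print(px('top',(93.6,201.8),.225), [px('top',(50+u/2.2,120+v/2.2),.225)[:2] for u,v in((21,180),(171,180))])"
python3 -m creep '[{"slide":[0.26,-0.47,0.68],"angular":[-0.001,-0.001,0.001],"claw":-1},{"slide":[0.26,-0.47,0.68],"angular":[-0.001,-0.001,0.001],"claw":-1},{"slide":[0.26,-0.47,0.68],"angular":[-0.001,-0.001,0.001],"claw":-1},{"slide":[0.26,-0.47,0.68],"angular":[-0.001,-0.001,0.001],"claw":-1},{"slide":[0.26,-0.47,0.68],"angular":[-0.001,-0.001,0.001],"claw":-1},{"slide":[0.26,-0.47,0.68],"angular":[-0.001,-0.001,0.001],"claw":-1},{"slide":[0.26,-0.47,0.68],"angular":[-0.001,-0.001,0.001],"claw":-1},{"slide":[0,0,0],"angular":[0,0,0],"claw":-1},{"slide":[0,0,0],"angular":[0,0,0],"claw":-1},{"slide":[0,0,0],"angular":[0,0,0],"claw":-1}]' 120
python3 - <<'E'
from plan import *
print(panpose()[0],panpose()[1].as_euler('ZYX',True)); x0,r0,s=cur()
x1,r1=tcp_for([.5088,.2893,.081],prp(26.8,0)); rows(x0,r0,x1,r1,5)
E
```

```text
[0.50228266 0.28253571 0.225     ] [array([0.50060196, 0.34752439]), array([0.50381245, 0.21894455])]
t: 13.53
tcp_pos: [0.4, 0.2226, 0.1525]
tool_rot: [0.915, 0.251, -0.027, 0.314]
force: [1.0, 0.3, -2.9]
finger_gap: 0.206
gripper_force: 118.9
[0.51  0.29  0.094] [26.97  -0.143  0.084]
5 slide cm [ 0.029 -0.157  0.203] ang [-0.    -0.001  0.   ] | mm/row 2.6 deg/row 0.05
```

```bash

python3 -m creep '[{"slide":[0.04,-0.15,0.2],"angular":[0,0,0],"claw":-1},{"slide":[0.04,-0.15,0.2],"angular":[0,0,0],"claw":-1},{"slide":[0.04,-0.15,0.2],"angular":[0,0,0],"claw":-1},{"slide":[0.04,-0.15,0.2],"angular":[0,0,0],"claw":-1},{"slide":[0,0,0],"angular":[0,0,0],"claw":-1},{"slide":[0,0,0],"angular":[0,0,0],"claw":-1}]' 120
python3 -m creep '[{"slide":[0.02,-0.06,0.08],"angular":[0,0,0],"claw":-1},{"slide":[0,0,0],"angular":[0,0,0],"claw":-1},{"slide":[0,0,0],"angular":[0,0,0],"claw":-1}]' 120
python3 -c "
from plan import *
print(panpose()[0],panpose()[1].as_euler('ZYX',True))"
```

```text
t: 14.03
tcp_pos: [0.3993, 0.2226, 0.1423]
tool_rot: [0.915, 0.251, -0.027, 0.314]
force: [0.6, -0.0, -2.5]
finger_gap: 0.205
gripper_force: 118.9
t: 14.28
tcp_pos: [0.3994, 0.2226, 0.1415]
tool_rot: [0.915, 0.251, -0.026, 0.314]
force: [0.0, -0.3, -2.7]
finger_gap: 0.209
gripper_force: 118.8
[0.509 0.29  0.083] [26.956 -0.153  0.087]
```

```bash

for i in 1; do python3 -m creep '[{"slide":[0.02,-0.06,0.08],"angular":[0,0,0],"claw":-1},{"slide":[0.02,-0.06,0.08],"angular":[0,0,0],"claw":-1},{"slide":[0,0,0],"angular":[0,0,0],"claw":-1},{"slide":[0,0,0],"angular":[0,0,0],"claw":-1}]' 120; done
python3 -m creep '[{"slide":[0.02,-0.06,0.08],"angular":[0,0,0],"claw":-1},{"slide":[0,0,0],"angular":[0,0,0],"claw":-1},{"slide":[0,0,0],"angular":[0,0,0],"claw":-1}]' 120
python3 -c "
from plan import *
print(panpose()[0],panpose()[1].as_euler('ZYX',True))"
```

```text
t: 14.62
tcp_pos: [0.3992, 0.2225, 0.1395]
tool_rot: [0.915, 0.251, -0.027, 0.314]
force: [-0.2, -1.2, 0.4]
finger_gap: 0.205
gripper_force: 118.9
t: 14.87
tcp_pos: [0.3991, 0.2223, 0.139]
tool_rot: [0.915, 0.251, -0.027, 0.315]
force: [-0.9, -2.7, 3.7]
finger_gap: 0.207
gripper_force: 119.2
[0.509 0.289 0.081] [26.952 -0.11   0.013]
```

Contact with the plate is confirmed (force went from -2.7 to +3.7 N). Releasing and backing off along the tool.

```bash

python3 -m creep '[{"slide":[0,0,0],"angular":[0,0,0],"claw":0},{"slide":[0,0,0],"angular":[0,0,0],"claw":0.3},{"slide":[0,0,0],"angular":[0,0,0],"claw":0.3},{"slide":[0,0,0],"angular":[0,0,0],"claw":0.3},{"slide":[0,0,0],"angular":[0,0,0],"claw":0.3},{"slide":[0,0,0],"angular":[0,0,0],"claw":0.3}]' 20
python3 -m creep '[{"slide":[0,0,-1],"angular":[0,0,0],"claw":0.3},{"slide":[0,0,-1.5],"angular":[0,0,0],"claw":0.3},{"slide":[0,0,-2],"angular":[0,0,0],"claw":0.3},{"slide":[0,0,-2],"angular":[0,0,0],"claw":0.3},{"slide":[0,0,-2],"angular":[0,0,0],"claw":0.3},{"slide":[0,0,-2],"angular":[0,0,0],"claw":0.3},{"slide":[0,0,-2],"angular":[0,0,0],"claw":0.3},{"slide":[0,0,0],"angular":[0,0,0],"claw":0.3},{"slide":[0,0,0],"angular":[0,0,0],"claw":0.3}]'
python3 - <<'E'
from h import *
a=viewer.snapshot("top")[120:260,50:450];b=viewer.snapshot("scene")[60:340,80:400]
a=cv2.resize(a,(800,280)); b=cv2.resize(b,(362,317)); c=np.zeros((600,800,3),np.uint8); c[:280]=a; c[283:,:362]=b
cv2.imwrite("pics/end.png",c)
E
```

```text
t: 15.37
tcp_pos: [0.3994, 0.2229, 0.1382]
tool_rot: [0.915, 0.251, -0.026, 0.314]
force: [0.8, 0.6, -0.8]
finger_gap: 0.648
gripper_force: 0.0
t: 16.12
tcp_pos: [0.3857, 0.2971, 0.2392]
tool_rot: [0.915, 0.252, -0.025, 0.313]
force: [0.4, -0.2, 0.1]
finger_gap: 0.652
gripper_force: 0.0
```

View pics/end.png

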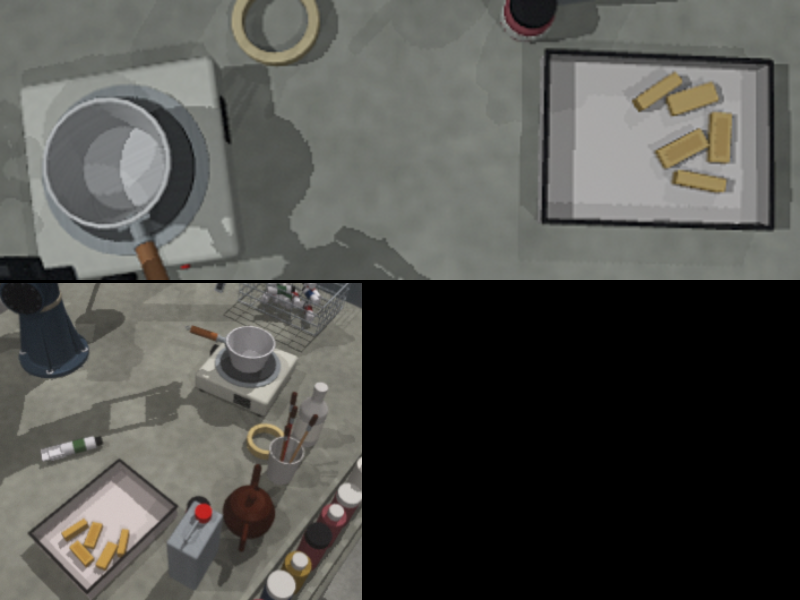

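The pan stands on the plate with its rim centre at pixel (104,201.5), and five bars lie flat in the tray. I'll check the position numerically, then hand in.

```bash
python3 - <<'E'
from h import *
from station import ticket
m=px('top',(104,201.5),.15); print(m, np.linalg.norm(m[:2]-[.5088,.2893]))
if np.linalg.norm(m[:2]-[.5088,.2893])<.02: print(ticket.sign_off())
E
```

```text
[0.50911937 0.28536732 0.15      ] 0.0039456256669217074
the job is handed in; nothing more can be done
None
```

The job is handed in: all five bars lie in the tray, the empty pan stands upright on the hotplate about 4 mm off centre by the camera, and the bystanders were left alone; the sign-off gave no verdict.

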